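# Push the film box down the guide lane to its stop

## Task

Push the clear film box along the bench into the lane between the two low guide rails, and on until its front side rests squarely against the cross bar at the lane's far end. The rails have just been bonded and are still setting, so neither the box nor the robot may touch either of them. Only push the box, never pick it up or tip it, and leave the dropper bottle, the loupe and the brass weight beside the lane where they stand.

Things in the scene. Friction and masses are not known exactly. Their poses are not given: they have to be found in the camera images.
- film_box: Loose flat clear bluish plastic box, lid closed, round grey film inside. Solid from -60 to +58 mm along its x, +-59 mm along its y, 27 mm high (thin lip and hinge reach a few mm further in x at lid height). Origin: centre of the underside; z up. Starts before the lane's open end, +x side towards the lane, 8 to 45 mm to the right of its line and turned up to 0.15 rad. 0.1 to 0.21 kg, slides with friction.
- dock: Fixed U-shaped aluminium bay, 10 mm high: cross bar (end stop, 22 mm deep, 166 mm wide) and two rails. Origin: on the bench, middle of the bar's face that looks into the lane; x points down the lane towards the bar, y left, z up. Lane: x -125 mm (open end) to 0, y -69 to +69 mm, floor is the bench; the box has 10 mm to spare each side. Box home: its origin at x -58 mm, y about 0, axes parallel.
- rail_left: The fixed guide rail at the lane's left (+y): aluminium bar 125 mm long, 14 mm wide, 10 mm high, inner face at y = +69 mm of the bay. Its origin and axes are those of the bay (not the bar's middle). Must not be touched.
- rail_right: The same at the lane's right (-y), inner face at y = -69 mm of the bay; its origin and axes too are those of the bay. Must not be touched.
- dropper: Small loose brown dropper bottle with a black cap, 30 mm across, 92 mm high, standing outside the left rail. Origin: centre of its underside. Leave alone.
- loupe: Loose black standing loupe, 40 mm across, 40 mm high, standing outside the left rail, nearer to the lane's open end than the dropper bottle. Origin: centre of its underside. Leave alone.
- weight: Loose brass knob weight, 36 mm across, 46 mm high, standing outside the right rail. Origin: centre of its underside. Leave alone.

How it is judged:
At the end, for the whole second after the job is handed in: The film box lies flat and still on the bench between the rails, its front side within 5 mm of the cross bar, within 10 mm of the lane's centre line and turned less than 0.06 rad from it (x of film_box in the frame of dock between -0.063 and -0.053 m and y of film_box in the frame of dock between -0.01 and 0.01 m and angle between the x axis of film_box and the x axis of dock, either way round below 0.06 rad and height (world z) of film_box below 0.004 m and angle between film_box's own z axis and vertical below 0.04 rad and linear speed of film_box below 0.01 m/s); the robot touches nothing.
It fails at once if the left guide rail is touched by the box or the robot (contact force between rail_left and anything else above 0.1 N).
It fails at once if the right guide rail is touched by the box or the robot (contact force between rail_right and anything else above 0.1 N).
It fails at once if the film box is lifted off the bench or tipped (height (world z) of film_box above 0.008 m or angle between film_box's own z axis and vertical above 0.1 rad).
It fails at once if the dropper bottle, the loupe or the weight is moved by more than 15 mm or knocked over (distance of any of dropper, loupe, weight from where it was at the start of the episode above 0.015 m or angle between any of dropper, loupe, weight's own z axis and vertical above 0.4 rad).
It also fails if it takes over 51 s, if anything falls off the work surface, if the arm or the gripper's body presses on something with over 40 N, if the wrist force passes 120 N, or if a joint passes its speed limit or range.

## Robot

A 6-joint arm with a two-finger parallel gripper is mounted at the origin on a cart in front of the work surface, level with it; the furniture and walls round the work are solid. World frame = base frame: x ahead of the robot, y to its left, z up, the work surface at z = 0. Lengths are in m, angles in rad, forces in N, time in s.
With the tool pointing down it reaches from about 0.25 to 0.85 m from the base axis. Payload 12.5 kg.
Tool frame: the origin (TCP) lies midway between the tips of the shut fingers; the grasp point (between the pads) lies 19 mm behind it; z points along the fingers, y is the line along which they close (so a half turn about z gives the same grasp; the last joint's range is limited). The gripper opens to 93 mm and grips with 3 to 60 N. Pads are 15 mm wide; open, the fingers measure 128 mm over their backs; the gripper's body (75 mm by 188 mm) begins 65 mm behind the grasp point.
Start: joints at [-1.196, 0.351, 1.652, -0, 1.139, -0.085], TCP at [0.244, -0.493, 0.219] pointing down, gripper open.
Joint ranges: [-2.75, 2.75], [-0.79, 2.1], [0.01, 2.65], [-1.57, 4.71], [0.07, 3.14], [-2.87, 2.87]. Speed limits (rad/s): [2.22, 2.22, 2.79, 3.14, 3.14, 3.14].

## Interface

Orientations are given as a rotation vector (axis times angle).
In Python, from bench import r gives the robot as it stands.
- The arm moves only by the tool move_arm, never from a script. Its argument "increments" is a list of rows, each an object with "delta_rot": the turn, a rotation vector about the world's x, y, z as a fraction of full scale, a list of three; "linear": the shift along the world's x, y, z as a fraction of full scale, a list of three; "claw": the opening, from -1 (shut) to 1 (fully open). In form: [{"delta_rot": [rx, ry, rz], "linear": [tx, ty, tz], "claw": claw}, ...]. A call has 1 to 8 rows; each row is the pose to reach, as a shift and turn from the pose commanded when the call began; what a row does not reach only later rows make up. Full scale, the value 1, is 0.15 m for a shift and 45 degrees for a turn. A row lasts 1/8 s, in which the tool goes at most 62.5 mm and 10.7 degrees, less where a joint would pass 70% of its speed; a pose out of reach is approached as far as the arm can. A call with a number of a shift or a turn outside -1 to 1 is refused whole. A call with a gripper value outside its range is refused whole. The fingers move at their own pace and stop on an object; "squeeze" is the grip in N (left out, the last holds). Time passes only in rows, so rows that repeat a pose let the fingers close. It gives the time, the measured TCP pose, the force, the opening and the grip force at its end, in the units of the state.
- r.sense(): the state, without advancing time (a new reading comes with each control period).
- r.get_image(name): name is "scene" or "top" or "wrist"; returns a dict with "image" (384x512x3 uint8, red, green, blue), "range_z" (384x512 float32, m along the optical axis (not along the pixel's ray), 0 where there is no reading), "fov_y" (degrees; the focal length in pixels is half the picture's height over the tangent of half this angle, whatever the lens; pixels are square), "cx", "cy" (the principal point, pixels), "dist_coeffs" ([k1, k2, p1, p2, k3] as OpenCV has them; the pictures are not rectified), "R" (3x3) and "t" (3): a world point X has camera coordinates R X + t; the wrist camera has in their place "hand_eye" (4x4, takes a point from camera to tool coordinates, whose origin is the TCP and whose axes are the flange's). Camera axes: x right, y down, z forward; pixel columns grow to the right and rows downward; lengths in m; the calibration is good to about 2 mm. A picture is of the moment at which its call begins: read the wrist's pose just before it.
- r.finish_job(): hands the job in; it is judged then, once.
The state is a dict: "time": time; "qpos": joint angles; "qvel": joint speeds; "joint_torque": joint torques, N m; "ee_pos": TCP position; "ee_rot": TCP orientation; "force": force on the tool from outside, world axes, zero at the start; "torque": the same for the moment, N m; "gripper_width": opening from 0.0 (shut) to 1.0 (fully open); "gripper_force": force on a finger pad.
Only numpy, scipy, OpenCV 4.12 (cv2) and the standard library are available. Lean on these libraries where they do the work, as an engineer would, in place of code of your own. Each camera call takes 0.05 s, during which the arm holds its last target. There are 200 camera calls.

## Working session

There is one attempt and no reset: what is moved stays moved. The work goes in short steps, Python scripts to look and compute and a tool call to move; the robot and the scene stay as the last step left them, time stands still between calls to the robot, and variables do not carry over. Pictures are saved under pics/ and viewed, at most 10 in all, crops included, and the job is handed in when it is done.

Besides the shell and the picture viewer there is one more tool, called after "Request:" by a JSON object that holds its "name" and its "arguments". move_arm: Moves the arm, as the interface text tells. Its arguments: {"type":"object","properties":{"increments":{"type":"array"},"squeeze":{"type":"number"}},"required":["increments"]}

```bash
mkdir -p pics
cat > h.py <<'E'
from bench import r
import numpy as np, cv2
def K(d):
    f=d["image"].shape[0]/2/np.tan(np.radians(d["fov_y"])/2)
    return np.array([[f,0,d["cx"]],[0,f,d["cy"]],[0,0,1.]])
def ext(d,s=None):
    if "R" in d: return np.array(d["R"]),np.array(d["t"])
    H=np.array(d["hand_eye"]); Rt=cv2.Rodrigues(np.array(s["ee_rot"],float))[0]
    R=Rt@H[:3,:3]; c=Rt@H[:3,3]+s["ee_pos"]; return R.T,-R.T@c
def px2w(d,uv,z,s=None):
    R,t=ext(d,s); n=cv2.undistortPoints(np.array(uv,float).reshape(-1,1,2),K(d),np.array(d["dist_coeffs"],float))[:,0]
    ray=np.c_[n,np.ones(len(n))]@R; c=-R.T@t
    return c+ray*((z-c[2])/ray[:,2])[:,None]
def w2px(d,X,s=None):
    R,t=ext(d,s); return cv2.projectPoints(np.array(X,float),cv2.Rodrigues(R)[0],t,K(d),np.array(d["dist_coeffs"],float))[0][:,0]
def save(d,n,crop=None,k=1):
    im=d["image"][:,:,::-1]
    if crop: a,b,c,e=crop; im=im[b:e,a:c]
    cv2.imwrite("pics/"+n,cv2.resize(im,None,fx=k,fy=k,interpolation=cv2.INTER_CUBIC))
E
python3 - <<'E'
from h import *
import pickle
s=r.sense();print(s)
for n in("top","scene"):
    d=r.get_image(n);pickle.dump(d,open(n+".pkl","wb"));save(d,n+"0.png",k=1.5)
    print(n,d["fov_y"],-np.array(d["R"]).T@d["t"])
E
```

```text
{'time': 0.0, 'qpos': array([-1.19560189e+00,  3.51232404e-01,  1.65239654e+00, -1.01646170e-05,
        1.13908100e+00, -8.45829252e-02]), 'qvel': array([ 1.76034101e-04, -2.65157866e-04, -1.07739354e-03,  6.11663086e-05,
       -1.38903821e-03,  1.51756923e-04]), 'joint_torque': array([ 2.61778318e-03, -4.97306585e+01, -2.85258776e+01,  7.00347126e-02,
        2.56542693e-02, -1.10801782e-04]), 'ee_pos': array([ 0.24397066, -0.49256391,  0.21811399]), 'ee_rot': array([-3.05786624e+00, -7.15626896e-01,  2.68370282e-04]), 'force': array([-0.23476691,  0.28038877,  0.10431398]), 'torque': array([ 0.0375475 , -0.03151295, -0.00173771]), 'gripper_force': 0.0, 'gripper_width': 1.0054903997268119}
top 45.41668490452474 [ 0.42577271 -0.25578649  0.93256269]
scene 49.49950180490005 [ 0.92978636 -0.88824572  0.50354556]
```

View pics/top0.png

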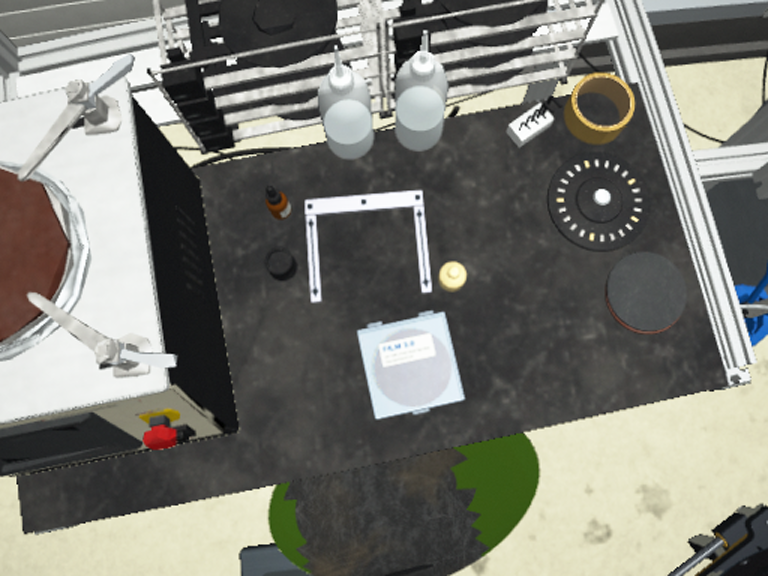

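View pics/scene0.png

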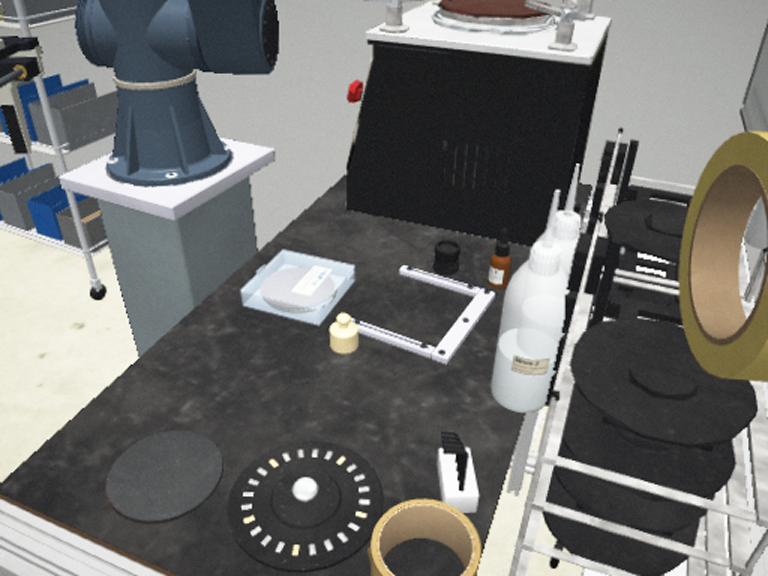

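The top view shows the bay's bar at about (305–422, 195), the rails down to about (316,300) and (427,291), and the box at (358–465, 312–418), in 1.5x pixels. The box sits close to the robot, right of the lane and slightly turned. I'll enlarge this area.

Run:
```python
from h import *
import pickle
d=pickle.load(open("top.pkl","rb"));save(d,"c1.png",(195,120,320,285),3.6)
R=np.array(d["R"]);print(R, px2w(d,[[203,135],[281,130],[211,200],[285,194]],0.010))
```

```text
[[-0.12694362 -0.99189451 -0.00553198]
 [-0.97172063  0.12547738 -0.20003612]
 [ 0.19910886 -0.02001777 -0.97977291]] [[ 0.74886267 -0.16636951  0.01      ]
 [ 0.73849442 -0.33112048  0.01      ]
 [ 0.60790251 -0.16866928  0.01      ]
 [ 0.60092385 -0.32057137  0.01      ]]
```

View pics/c1.png

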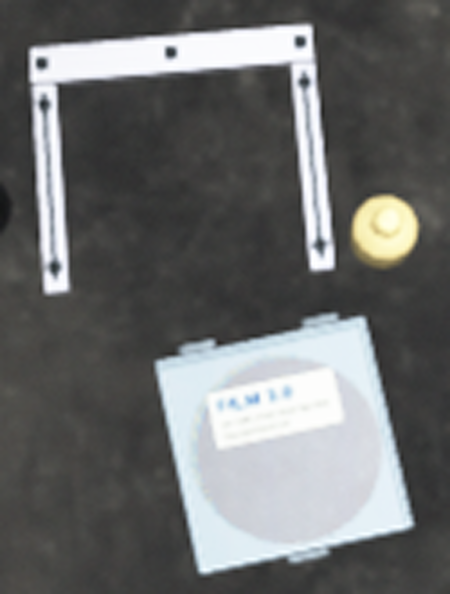

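```bash
cat >> h.py <<'E'
def fit(M,W):
    M=np.array(M,float);W=np.array(W)[:,:2];a=M-M.mean(0);b=W-W.mean(0)
    th=np.arctan2((a[:,0]*b[:,1]-a[:,1]*b[:,0]).sum(),(a*b).sum())
    Q=np.array([[np.cos(th),-np.sin(th)],[np.sin(th),np.cos(th)]]);t=W.mean(0)-Q@M.mean(0)
    print("resid mm",np.round((M@Q.T+t-W)*1e3,1).tolist());return th,t
def rel(dk,bx):
    th,t=dk;c,s=np.cos(th),np.sin(th);return np.array([[c,s],[-s,c]])@(bx[1]-t),bx[0]-th
E
python3 - <<'E'
from h import *
import pickle
d=pickle.load(open("top.pkl","rb"))
f=lambda p:(np.array(p)+.5)/3.6-.5+[195,120]
D=fit([[22,83],[22,-83],[-125,83],[-125,69],[-125,-69],[-125,-83],[0,69],[0,-69]] and np.array([[22,83],[22,-83],[-125,83],[-125,69],[-125,-69],[-125,-83],[0,69],[0,-69]])/1e3,
 px2w(d,f([[30,47],[312,24],[45,293],[69,291],[309,271],[334,269],[56,83],[291,64]]),.01))
B=fit(np.array([[58,59],[58,-59],[-60,-59],[-60,59]])/1e3,px2w(d,f([[155,360],[366,316],[413,525],[200,574]]),.027))
print(D,B,rel(D,B))
pickle.dump((D,B),open("p0.pkl","wb"))
E
```

```text
resid mm [[-0.4, 0.1], [-0.6, 0.4], [-0.1, 0.6], [-0.1, 0.3], [-0.4, -0.7], [-0.4, -0.5], [1.0, 0.1], [1.0, -0.2]]
resid mm [[-0.5, -0.7], [0.0, 0.9], [-0.4, 0.0], [0.9, -0.3]]
(np.float64(-0.045559128219401945), array([ 0.72780934, -0.24861265])) (np.float64(0.08497759415373317), array([ 0.50492772, -0.28328976])) (array([-0.22107104, -0.04479191]), np.float64(0.13053672237313513))
```

```bash
cat >> h.py <<'E'
def plan(D,xy,z,yaw):
    "shift/turn in full-scale units to dock-frame xy, height z, tool-x yaw in dock frame"
    s=r.sense();Rt=cv2.Rodrigues(s["ee_rot"])[0];th,t=D
    c,n=np.cos(th),np.sin(th);p=np.r_[np.array([[c,-n],[n,c]])@xy+t,z]
    cur=np.arctan2(Rt[1,0],Rt[0,0]);a=yaw+th;tx=[np.cos(a),np.sin(a),0]
    G=np.c_[tx,np.cross([0,0,-1],tx),[0,0,-1]]
    print("to",p,"lin",np.round((p-s["ee_pos"])/.15,3),"rot",np.round(cv2.Rodrigues(G@Rt.T)[0][:,0]/(np.pi/4),3),"yaw",cur)
E
python3 - <<'E'
from h import *
import pickle
D,B=pickle.load(open("p0.pkl","rb"))
plan(D,[-.222,-.150],.012,np.pi/2)
plan(D,[-.222,-.0665],.012,np.pi/2)
E
```

```text
to [ 0.49920819 -0.38834638  0.012     ] lin [ 1.701  0.695 -1.374] rot [-1.000e-03 -1.000e-03  1.356e+00] yaw 0.45986066501449196
to [ 0.50301106 -0.30493302  0.012     ] lin [ 1.727  1.251 -1.374] rot [-1.000e-03 -1.000e-03  1.356e+00] yaw 0.45986066501449196
```

Request:
{"name": "move_arm", "arguments": {"increments": [{"linear": [0.85,0.3,0],"delta_rot": [0,0,0.68],"claw": 0.29},{"linear": [0.85,0.3,0],"delta_rot": [0,0,0.68],"claw": 0.29},{"linear": [0.85,0.3,0],"delta_rot": [0,0,0.68],"claw": 0.29},{"linear": [0.85,0.3,0],"delta_rot": [0,0,0.68],"claw": 0.29}]}}

```text
time: 0.6
ee_pos: [0.3721, -0.4473, 0.2182]
ee_rot: [-2.76, -1.498, 0.0]
force: [0.2, -0.3, 0.4]
gripper_width: 0.658
gripper_force: 0.0
```

Request:
{"name": "move_arm", "arguments": {"increments": [{"linear": [0.85,0.4,-0.4],"delta_rot": [0,0,0.676],"claw": 0.29},{"linear": [0.85,0.4,-0.4],"delta_rot": [0,0,0.676],"claw": 0.29},{"linear": [0.85,0.4,-0.4],"delta_rot": [0,0,0.676],"claw": 0.29},{"linear": [0.85,0.4,-0.4],"delta_rot": [0,0,0.676],"claw": 0.29},{"linear": [0.85,0.4,-0.4],"delta_rot": [0,0,0.676],"claw": 0.29},{"linear": [0.85,0.4,-0.4],"delta_rot": [0,0,0.676],"claw": 0.29}]}}

```text
time: 1.35
ee_pos: [0.4981, -0.3889, 0.1594]
ee_rot: [2.276, 2.164, -0.0]
force: [-0.1, -0.7, 0.2]
gripper_width: 0.648
gripper_force: 0.0
```

Run:
```python
from h import *
import pickle
D,B=pickle.load(open("p0.pkl","rb"))
s=r.sense();print(s["time"],s["ee_pos"],s["gripper_width"])
plan(D,[-.222,-.150],.012,np.pi/2)
d=r.get_image("wrist");save(d,"w1.png")
```

```text
1.35 [ 0.49814033 -0.38891377  0.15938201] 0.647754364450981
to [ 0.49920819 -0.38834638  0.012     ] lin [ 0.007  0.004 -0.983] rot [0.001 0.001 0.006] yaw 1.5206514335526162
```

View pics/w1.png

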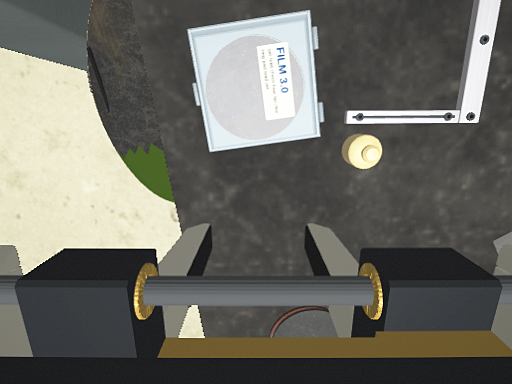

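The wrist view shows the box at (190–325, 10–150), the weight at (362,152), and both fingertips over free bench. I'll go down and push sideways.

Request:
{"name": "move_arm", "arguments": {"increments": [{"linear": [0.005,0.003,-0.4],"delta_rot": [0,0,0.006],"claw": 0.29},{"linear": [0.005,0.003,-0.7],"delta_rot": [0,0,0.006],"claw": 0.29},{"linear": [0.005,0.003,-0.9],"delta_rot": [0,0,0.006],"claw": 0.29},{"linear": [0.005,0.003,-0.98],"delta_rot": [0,0,0.006],"claw": 0.29},{"linear": [0.005,0.003,-0.98],"delta_rot": [0,0,0.006],"claw": 0.29}]}}

```text
time: 2.02
ee_pos: [0.4997, -0.3878, 0.0119]
ee_rot: [-2.268, -2.174, 0.0]
force: [1.3, -0.4, 0.3]
gripper_width: 0.645
gripper_force: 0.0
```

Request:
{"name": "move_arm", "arguments": {"increments": [{"linear": [0.003,0.07,0],"delta_rot": [0,0,0],"claw": 0.29},{"linear": [0.006,0.14,0],"delta_rot": [0,0,0],"claw": 0.29},{"linear": [0.01,0.2,0],"delta_rot": [0,0,0],"claw": 0.29},{"linear": [0.012,0.25,0],"delta_rot": [0,0,0],"claw": 0.29},{"linear": [0.014,0.3,0],"delta_rot": [0,0,0],"claw": 0.29},{"linear": [0.016,0.35,0],"delta_rot": [0,0,0],"claw": 0.29},{"linear": [0.018,0.4,0],"delta_rot": [0,0,0],"claw": 0.29},{"linear": [0.018,0.4,0],"delta_rot": [0,0,0],"claw": 0.29}]}}

```text
time: 3.02
ee_pos: [0.5026, -0.3268, 0.0116]
ee_rot: [-2.266, -2.175, -0.0]
force: [-0.5, -0.5, 0.2]
gripper_width: 0.647
gripper_force: 0.0
```

Run:
```python
from h import *
import pickle
D,B=pickle.load(open("p0.pkl","rb"))
plan(D,[-.222,-.0665],.012,np.pi/2)
d=r.get_image("top");pickle.dump(d,open("top2.pkl","wb"));save(d,"t2.png",(180,120,330,285),3.6)
```

```text
to [ 0.50301106 -0.30493302  0.012     ] lin [0.003 0.146 0.003] rot [-0.    -0.    -0.006] yaw 1.5299155976304297
```

View pics/t2.png

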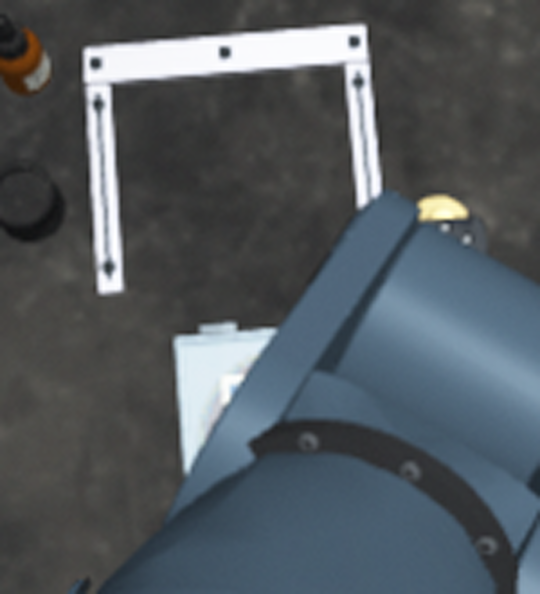

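Run:
```python
from h import *
import pickle
D,B=pickle.load(open("p0.pkl","rb"))
d=pickle.load(open("top2.pkl","rb"))
W=px2w(d,(np.array([[174,338],[184,473]])+.5)/3.6-.5+[180,120],.027)
for w in W: print(rel(D,(0,w[:2]))[0])
print(rel(D,(0,r.sense()["ee_pos"][:2]))[0])
```

```text
[-0.15691607  0.04044328]
[-0.23175632  0.04005543]
[-0.22144374 -0.08868272]
```

Request:
{"name": "move_arm", "arguments": {"increments": [{"linear": [0.002,0.03,0],"delta_rot": [0,0,0],"claw": 0.29},{"linear": [0.003,0.07,0],"delta_rot": [0,0,0],"claw": 0.29},{"linear": [0.004,0.1,0],"delta_rot": [0,0,0],"claw": 0.29},{"linear": [0.005,0.127,0],"delta_rot": [0,0,0],"claw": 0.29},{"linear": [0.005,0.127,0],"delta_rot": [0,0,0],"claw": 0.29}]}}

```text
time: 3.7
ee_pos: [0.5033, -0.308, 0.0116]
ee_rot: [-2.266, -2.175, -0.0]
force: [-0.1, 0.4, -0.3]
gripper_width: 0.642
gripper_force: 0.0
```

Request:
{"name": "move_arm", "arguments": {"increments": [{"linear": [0,-0.15,0],"delta_rot": [0,0,0],"claw": 0.29},{"linear": [0,-0.3,0],"delta_rot": [0,0,0],"claw": 0.29},{"linear": [0,-0.3,0.4],"delta_rot": [0,0,0],"claw": 0.29},{"linear": [0,-0.3,0.8],"delta_rot": [0,0,0],"claw": 0.29},{"linear": [-0.4,-0.3,0.8],"delta_rot": [0,0,-0.5],"claw": 0.29},{"linear": [-0.7,-0.2,0.8],"delta_rot": [0,0,-0.8],"claw": 0.29},{"linear": [-0.7,-0.1,0.8],"delta_rot": [0,0,-1],"claw": 0.29},{"linear": [-0.7,0,0.8],"delta_rot": [0,0,-1],"claw": 0.29}]}}

```text
time: 4.7
ee_pos: [0.3978, -0.3097, 0.1321]
ee_rot: [2.91, 1.181, 0.0]
force: [0.4, -0.1, -0.6]
gripper_width: 0.644
gripper_force: 0.0
```

Request:
{"name": "move_arm", "arguments": {"increments": [{"linear": [0,0,0],"delta_rot": [0,0,-0.5],"claw": 0.29},{"linear": [0,0,0],"delta_rot": [0,0,-1],"claw": 0.29},{"linear": [0,0,0],"delta_rot": [0,0,-1],"claw": 0.29},{"linear": [0,0,0],"delta_rot": [0,0,-1],"claw": 0.29},{"linear": [0,0,0],"delta_rot": [0,0,-1],"claw": 0.29}]}}

```text
time: 5.32
ee_pos: [0.3982, -0.3096, 0.1318]
ee_rot: [3.141, -0.012, 0.0]
force: [0.3, 0.1, 0.3]
gripper_width: 0.645
gripper_force: 0.0
```

Run:
```python
from h import *
import pickle
D,B=pickle.load(open("p0.pkl","rb"))
print(r.sense()["time"])
plan(D,[-.315,0],.012,0)
d=r.get_image("top");pickle.dump(d,open("top3.pkl","wb"));save(d,"t3.png",(180,120,330,285),3.6)
```

```text
5.325
to [ 0.4131362  -0.23426649  0.012     ] lin [ 0.099  0.502 -0.798] rot [ 0.     0.    -0.049] yaw -0.007416816615867497
```

View pics/t3.png

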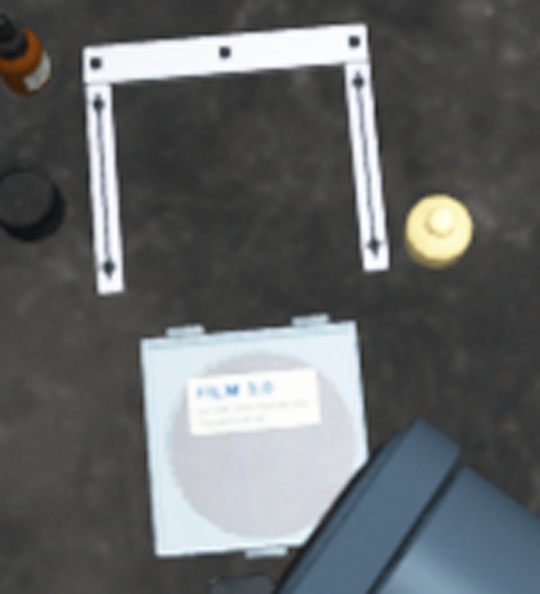

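Run:
```python
from h import *
import pickle
D,B=pickle.load(open("p0.pkl","rb"))
d=pickle.load(open("top3.pkl","rb"))
B=fit(np.array([[58,59],[58,-59],[-60,59]])/1e3,px2w(d,(np.array([[141,340],[355,322],[157,556]])+.5)/3.6-.5+[180,120],.027))
print(rel(D,B))
```

```text
resid mm [[-0.4, -0.5], [-0.1, 0.6], [0.4, -0.1]]
(array([-0.21459764, -0.00102141]), np.float64(0.0047183682638993335))
```

Request:
{"name": "move_arm", "arguments": {"increments": [{"linear": [0.1,0.3,0],"delta_rot": [0,0,-0.049],"claw": 0.29},{"linear": [0.1,0.5,0],"delta_rot": [0,0,-0.049],"claw": 0.29},{"linear": [0.1,0.5,-0.3],"delta_rot": [0,0,-0.049],"claw": 0.29},{"linear": [0.1,0.5,-0.6],"delta_rot": [0,0,-0.049],"claw": 0.29},{"linear": [0.1,0.5,-0.795],"delta_rot": [0,0,-0.049],"claw": 0.29},{"linear": [0.1,0.5,-0.795],"delta_rot": [0,0,-0.049],"claw": 0.29}]}}

```text
time: 6.12
ee_pos: [0.4124, -0.2331, 0.011]
ee_rot: [-3.139, 0.066, 0.005]
force: [-0.9, -0.1, 0.9]
gripper_width: 0.642
gripper_force: 0.0
```

Request:
{"name": "move_arm", "arguments": {"increments": [{"linear": [0.08,-0.004,0],"delta_rot": [0,0,0],"claw": 0.29},{"linear": [0.16,-0.007,0],"delta_rot": [0,0,0],"claw": 0.29},{"linear": [0.22,-0.01,0],"delta_rot": [0,0,0],"claw": 0.29},{"linear": [0.29,-0.013,0],"delta_rot": [0,0,0],"claw": 0.29},{"linear": [0.36,-0.016,0],"delta_rot": [0,0,0],"claw": 0.29},{"linear": [0.43,-0.02,0],"delta_rot": [0,0,0],"claw": 0.29},{"linear": [0.5,-0.023,0],"delta_rot": [0,0,0],"claw": 0.29},{"linear": [0.5,-0.023,0],"delta_rot": [0,0,0],"claw": 0.29}]}}

```text
time: 7.12
ee_pos: [0.4891, -0.2369, 0.0124]
ee_rot: [3.14, -0.069, 0.001]
force: [-1.0, 0.5, 0.5]
gripper_width: 0.643
gripper_force: 0.0
```

Run:
```python
from h import *
import pickle
D,B=pickle.load(open("p0.pkl","rb"))
plan(D,[-.1285,0],.012,0)
print(rel(D,(0,r.sense()["ee_pos"][:2]))[0])
d=r.get_image("top");pickle.dump(d,open("top4.pkl","wb"));save(d,"t4.png",(180,120,330,285),3.6)
```

```text
to [ 0.59944268 -0.24276033  0.012     ] lin [ 0.735 -0.039 -0.002] rot [ 0.     0.001 -0.002] yaw -0.04394929114479552
[-0.23895041  0.00084443]
```

View pics/t4.png

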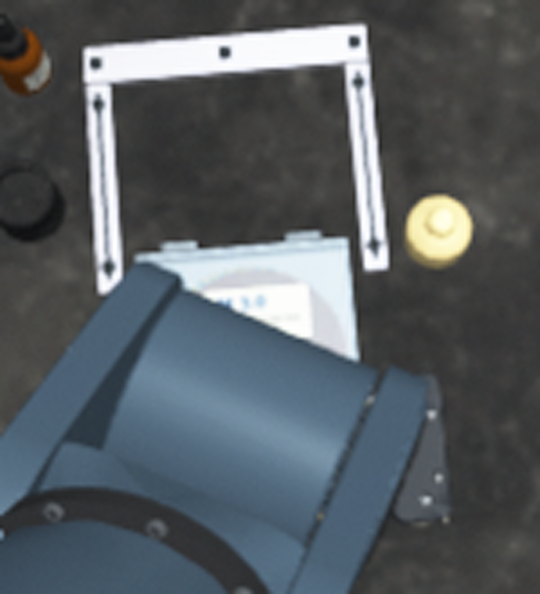

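Run:
```python
from h import *
import pickle
D,B=pickle.load(open("p0.pkl","rb"))
d=pickle.load(open("top4.pkl","rb"))
B=fit(np.array([[58,59],[58,-59]])/1e3,px2w(d,(np.array([[134,256],[348,238]])+.5)/3.6-.5+[180,120],.027))
print(rel(D,B))
```

```text
resid mm [[-0.1, -1.2], [0.1, 1.2]]
(array([-0.16656609, -0.00065456]), np.float64(0.0028399638707289412))
```

Request:
{"name": "move_arm", "arguments": {"increments": [{"linear": [0.07,-0.004,0],"delta_rot": [0,0,0],"claw": 0.29},{"linear": [0.15,-0.008,0],"delta_rot": [0,0,0],"claw": 0.29},{"linear": [0.23,-0.012,0],"delta_rot": [0,0,0],"claw": 0.29},{"linear": [0.31,-0.016,0],"delta_rot": [0,0,0],"claw": 0.29},{"linear": [0.38,-0.019,0],"delta_rot": [0,0,0],"claw": 0.29},{"linear": [0.45,-0.022,0],"delta_rot": [0,0,0],"claw": 0.29},{"linear": [0.5,-0.024,0],"delta_rot": [0,0,0],"claw": 0.29},{"linear": [0.55,-0.026,0],"delta_rot": [0,0,0],"claw": 0.29}]}}

```text
time: 8.18
ee_pos: [0.5712, -0.2407, 0.0124]
ee_rot: [-3.141, 0.07, 0.0]
force: [-2.3, -0.9, 1.3]
gripper_width: 0.643
gripper_force: 0.7
```

Request:
{"name": "move_arm", "arguments": {"increments": [{"linear": [0.04,-0.002,0],"delta_rot": [0,0,0],"claw": 0.29},{"linear": [0.08,-0.004,0],"delta_rot": [0,0,0],"claw": 0.29},{"linear": [0.11,-0.005,0],"delta_rot": [0,0,0],"claw": 0.29},{"linear": [0.14,-0.006,0],"delta_rot": [0,0,0],"claw": 0.29},{"linear": [0.16,-0.008,0],"delta_rot": [0,0,0],"claw": 0.29},{"linear": [0.16,-0.008,0],"delta_rot": [0,0,0],"claw": 0.29}]}}

```text
time: 8.93
ee_pos: [0.5951, -0.2419, 0.0124]
ee_rot: [3.141, -0.07, 0.001]
force: [-0.7, 0.4, 0.7]
gripper_width: 0.645
gripper_force: 0.0
```

Run:
```python
from h import *
import pickle
D,B=pickle.load(open("p0.pkl","rb"))
s=r.sense();print(rel(D,(0,s["ee_pos"][:2]))[0],s["force"],s["time"])
```

```text
[-0.13289955  0.00063684] [-0.74525138  0.42835223  0.68504296] 8.925
```

Box about 2.5 mm short of the bar. I'll nudge forward in small steps until the bar pushes back.

Request:
{"name": "move_arm", "arguments": {"increments": [{"linear": [0.007,0,0],"delta_rot": [0,0,0],"claw": 0.29},{"linear": [0.014,-0.001,0],"delta_rot": [0,0,0],"claw": 0.29},{"linear": [0.014,-0.001,0],"delta_rot": [0,0,0],"claw": 0.29}]}}

```text
time: 9.3
ee_pos: [0.5969, -0.242, 0.0124]
ee_rot: [3.141, -0.07, 0.0]
force: [0.1, -0.4, -0.4]
gripper_width: 0.644
gripper_force: 0.2
```

Request:
{"name": "move_arm", "arguments": {"increments": [{"linear": [0.006,0,0],"delta_rot": [0,0,0],"claw": 0.29},{"linear": [0.006,0,0],"delta_rot": [0,0,0],"claw": 0.29}]}}

```text
time: 9.55
ee_pos: [0.5978, -0.2421, 0.0124]
ee_rot: [3.141, -0.07, 0.0]
force: [1.0, 0.8, -0.0]
gripper_width: 0.644
gripper_force: 0.2
```

Request:
{"name": "move_arm", "arguments": {"increments": [{"linear": [0.007,0,0],"delta_rot": [0,0,0],"claw": 0.29},{"linear": [0.007,0,0],"delta_rot": [0,0,0],"claw": 0.29}]}}

```text
time: 9.8
ee_pos: [0.5989, -0.2421, 0.0124]
ee_rot: [3.141, -0.07, 0.0]
force: [-0.4, -0.1, -0.7]
gripper_width: 0.644
gripper_force: 0.1
```

Request:
{"name": "move_arm", "arguments": {"increments": [{"linear": [0.007,0,0],"delta_rot": [0,0,0],"claw": 0.29},{"linear": [0.007,0,0],"delta_rot": [0,0,0],"claw": 0.29}]}}

```text
time: 10.05
ee_pos: [0.5992, -0.2421, 0.0123]
ee_rot: [-3.141, 0.069, 0.003]
force: [-5.2, -0.8, 3.5]
gripper_width: 0.646
gripper_force: 2.8
```

The bar pushes back at 5 N, so the box is seated. I'll back off and check.

Request:
{"name": "move_arm", "arguments": {"increments": [{"linear": [-0.1,0.005,0],"delta_rot": [0,0,0],"claw": 0.29},{"linear": [-0.3,0.014,0],"delta_rot": [0,0,0],"claw": 0.29},{"linear": [-0.5,0.02,0.3],"delta_rot": [0,0,0],"claw": 0.29},{"linear": [-0.8,0.02,0.7],"delta_rot": [0,0,0],"claw": 0.29},{"linear": [-1,0.02,1],"delta_rot": [0,0,0],"claw": 0.29},{"linear": [-1,-0.4,1],"delta_rot": [0,0,0],"claw": 0.29},{"linear": [-1,-0.8,1],"delta_rot": [0,0,0],"claw": 0.29},{"linear": [-1,-0.8,1],"delta_rot": [0,0,0],"claw": 0.29}]}}

```text
time: 11.05
ee_pos: [0.4496, -0.3654, 0.1626]
ee_rot: [3.139, -0.075, 0.002]
force: [0.7, 1.1, -0.6]
gripper_width: 0.649
gripper_force: 0.0
```

Run:
```python
from h import *
import pickle
d=r.get_image("top");pickle.dump(d,open("top5.pkl","wb"));save(d,"t5.png",(180,120,330,285),3.6)
```

```text
(no output)
```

View pics/t5.png

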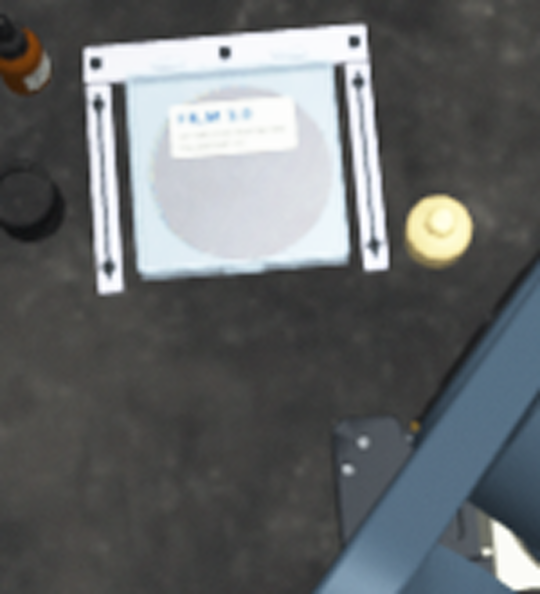

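The box sits in the lane with its front against the bar: corners at about (126,79), (336,62), (350,262) and (139,278). There are gaps on both sides, and the weight and loupe haven't moved.

Run:
```python
from h import *
import pickle
D,B=pickle.load(open("p0.pkl","rb"))
d=pickle.load(open("top5.pkl","rb"))
B=fit(np.array([[58,59],[58,-59],[-60,-59],[-60,59]])/1e3,px2w(d,(np.array([[126,79],[336,62],[350,262],[139,278]])+.5)/3.6-.5+[180,120],.027))
p,a=rel(D,B);print(p,a)
if -.0625<p[0]<-.054 and abs(p[1])<.006 and abs(a)<.03: print(r.finish_job())
```

```text
resid mm [[0.8, -1.3], [0.2, 1.6], [-0.5, -0.0], [-0.5, -0.3]]
[-0.06235794 -0.00197636] -0.005740217426092854
the job is handed in; nothing more can be done
None
```

The job is handed in; no verdict came back. In the last top view the box lay in the lane 4.4 mm short of the bar (limit 5 mm, calibration good to about 2 mm), though it had pushed back at 5 N when seated; it was 2 mm off the centre line and turned 0.006 rad, with clear gaps to both rails and the loose items where they stood.

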